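# Free the sagging bolt and hold the tool pen's gate ajar

## Robot

A 7-joint arm with a two-finger parallel gripper is mounted at the origin on the work surface. World frame = base frame: x ahead of the robot, y to its left, z up, the work surface at z = 0. Lengths are in m, angles in rad, forces in N, time in s.
With the tool pointing down it reaches from about 0.425 to 0.825 m from the base axis. Payload 3.6 kg.
Tool frame: the origin (TCP) lies between the finger pads; the fingertips stand arm.nose_length ahead of it and the grasp point (between the pads) lies 5 mm behind it (arm.nose_length is the distance from the TCP to the fingertips, in m); z points along the fingers, y is the direction in which the jaws open and shut (so a half turn about z gives the same grasp; the last joint's range is limited). The gripper opens to 93 mm and grips with 3 to 60 N. Pads are 15 mm wide; open, the fingers measure 128 mm over their backs; the gripper's body (75 mm by 188 mm) begins 65 mm behind the grasp point.
Start: joints at [-1.306, 0.615, -0.013, 1.423, 0.008, 1.103, -0.04], TCP at [0.186, 0.623, 0.233] pointing down, gripper open.
Joint ranges: [-3.12, 3.12], [-0.3, 2.06], [-1.34, 1.32], [0.26, 2.42], [-1.36, 4.5], [0.01, 1.98], [-2.84, 2.84]. Speed limits (rad/s): [2.79, 2.79, 3.14, 3.14, 3.14, 3.14, 3.14].

## Interface

Orientations are given as a 3x3 rotation matrix whose columns are the frame's x, y, z axes.
In Python, from rig import arm, cams, models gives the robot as it stands. The module is installed in compiled form; this text tells all that it offers.
- The arm moves only by the tool jog_arm, never from a script. Its argument "deltas" is a list of rows, each a list of 3 entries, a list of its own where there are three numbers: the gripper command: -1 is fully open, 1 is shut, values between are in proportion, then the shift along the tool's x, y, z in m, then the turn about the tool's z in rad. A call has 1 to 5 rows; each row is the pose to reach, as a shift and turn from the pose commanded when the call began, along the tool's axes at that moment; what a row does not reach only later rows make up. A row lasts 1/8 s, in which the tool goes at most 62.5 mm and 10.7 degrees, less where a joint would pass 70% of its speed; a pose out of reach is approached as far as the arm can. A call with a gripper value outside its range is refused whole. The fingers move at their own pace and stop on an object; the grip force is fixed at half the most. Time passes only in rows, so rows that repeat a pose let the fingers close. It gives the time, the measured TCP pose, the force and the opening at its end, in the units of the state.
- arm.get_obs(): the state, without advancing time (a new reading comes with each control period).
- cams.get_image(name): name is "scene" or "side" or "wrist"; returns the picture (480x640x3 uint8, red, green, blue); there is no depth.
- cams.camera_model(name): a dict with "mtx" (3x3 intrinsics, pixels), "extrinsics" (4x4, takes a point from camera to world coordinates); the wrist camera has in their place "T_tool_cam" (4x4, takes a point from camera to tool coordinates, whose origin is the TCP and whose axes are the flange's). Camera axes: x right, y up, looking along -z (the intrinsics and any distortion apply to the point x, -y, -z); pixel columns grow to the right and rows downward; lengths in m; the calibration is good to about 2 mm. A picture is of the moment at which its call begins: read the wrist's pose just before it. camera_model takes no time and is no camera call.
- arm.finish_job(): hands the job in, once; it reports no verdict.
Trained networks look in the newest picture that a camera, given by its name, has taken for a name from the list of things; names that differ only in an ending like _2 or _b are one class to them, and where a whole thing is asked for, a point or a joint stands for the part that bears it (a point fixed in the world has none). Each returns a list of dicts, best first, with "conf" (0 to 1); they miss things now and then, are a little off and sometimes report something else, mostly with a low value. They report only what shows in the picture. A call takes as long as a camera call.
- models.spot_in(label, camera): "uv" ([column, row] in pixels, amid what is visible of it).
- models.silhouettes(label, camera): "mask" (480x640 bool, what is visible of it) and "uv" ([column, row] in pixels, amid what is visible of it).
- models.landmark_of(label, camera): "uv" ([column, row] in pixels: a listed point, or the origin of a listed thing).
The state is a dict: "t": time; "qpos": joint angles; "joint_velocities": joint speeds; "joint_torque": joint torques, N m; "eef_pos": TCP position; "tcp_rot": TCP orientation; "force": force on the tool from outside, world axes, zero at the start; "ft_torque": the same for the moment, N m; "grip_width": finger opening in m.
Only numpy, scipy, OpenCV 4.12 (cv2) and the standard library are available. Lean on these libraries where they do the work, as an engineer would, in place of code of your own. Each camera call takes 0.05 s, during which the arm holds its last target. There are 200 camera calls.

## Task

The bolt on the tool pen's gate has sagged so that its nose hooks behind the bent keeper: take it by its knob, lift it over the keeper's lip while pulling it back, without forcing it against the keeper, and swing the gate open about a hand's breadth (10 cm at its free edge) so that I can slide the carving blank out. The gate is sprung and shuts by itself, so keep hold of it and finish while holding it still, ajar. Leave the tools and other things on the bench and in the pen where they are.

Things in the scene. Friction and masses are not known exactly. Their poses are not given: they have to be found in the camera images.
- pen: open-topped timber tool pen fixed to the bench, 400 mm wide, walls 130 mm high; two 45 mm posts 165 mm high at its front corners, the gate between them. Origin on the bench below the middle of the shut gate. x points out of the pen's back, y left along the shut gate (keeper post to hinge post), z up. Place and yaw vary. Only knob and stem rise above 165 mm
- gate: slatted timber gate 300 mm wide, 24 mm thick, from 12 to 150 mm above the bench, hung on the left-hand post; its free edge swings out of the pen's front (towards pen -x), turning clockwise seen from above. Origin on the hinge axis at bench height; axes equal the pen's when shut. It carries the bolt on its front face
- bolt: steel barrel bolt on the gate's front, shaft 12 mm thick, 240 mm long, along gate y in two tall worn guides, sagged to their bottom. Origin on the shaft axis below the knob, sagged 120 mm above the bench, 28 mm in front of the gate's mid-plane; axes as the gate's. Its downturned nose (14 mm in x, 12 mm in y) is centred 113 mm from the origin in -y, reaching 18 mm below the axis
- knob (a point): middle of the bolt's upright cylindrical steel knob, 22 mm diameter, 30 mm tall, on a 10 mm stem, 67 mm above the bolt's axis (187 mm above the bench while sagged). Free above and all round; apart from the stem nothing lies within 28 mm below its middle. Axes as the gate's
- keeper: bent steel keeper on the front of the right-hand post: an open-topped trough 45 mm long between two cheeks 20 mm apart, with a bent-up lip across its mouth at the gate side. It bends if the bolt is forced against it (over 40 N). Origin and axes coincide with the pen's
- keeper_lip (a point): middle of the lip's top edge, 112 mm above the bench; the lip is 5 mm thick. The nose's underside lies 10.5 mm below this edge while the bolt is sagged
- hinge (a point): point on the gate's upright hinge axis, 150 mm above the bench; 150 mm to the left (pen +y) of the pen's origin
- bolt_draw (a joint): how far the bolt is drawn out of the keeper along gate +y (towards the hinge), m: 0 shot, 0.06 end stop; starts at 0 to 0.005. Sagged, its nose catches on the keeper's lip at about 0.0095; past the lip at 0.027, out of the whole keeper at 0.034; draw it 0.045 or more before swinging the gate. Friction about 1 N; it stays where left
- bolt_lift (a joint): how far the bolt (and knob) is raised straight up in its guides, in m: 0 sagged, 0.024 upper stop; 0.0105 just clears the lip, 0.013 to 0.020 is comfortable. Nothing holds it up: it weighs about 0.22 kg and drops when let go
- gate_hinge (a joint): opening angle of the gate, rad: 0 shut, 1.2 wide open; 0.33 is about 100 mm at the free edge. A spring always shuts it, 0.6 N m at 0, rising by 0.5 N m per rad (about 4.5 N at the drawn knob)
- blank: square carving blank, 50 x 50 mm, 130 mm tall with a tapered top, standing inside the pen; origin under its middle
- oil_tin: metal can, 60 mm diameter, 85 mm tall, inside the pen; origin under its middle
- gouge_a: gouge with a 120 mm wooden handle 28 mm thick and a 90 mm blade along its x, lying in front of the pen; origin on the bench below the ferrule
- gouge_b: shorter gouge, 110 mm handle 24 mm thick, 90 mm blade along its x, lying right of the pen; origin on the bench below the ferrule
- mallet_head: round wooden carver's mallet standing on its head, 80 mm diameter, 152 mm tall, left of the pen; origin under its middle
- oilstone: flat grey sharpening stone, 50 x 150 x 25 mm, left in front of the pen; origin under its middle
- mug: white mug, 74 mm diameter, 80 mm tall, right of the pen; origin under its middle

How it is judged:
On the way, in this order (a step that is already met when the one before it is completed fails the run):
1. the bolt is drawn over the lip and out of the keeper (value of joint bolt_draw above 0.032 m), for 0.1 s.
2. the gate is swung ajar (value of joint gate_hinge above 0.2 rad), for 0.1 s.
At the end, for the whole second after the job is handed in: The gate stands ajar between 0.2 and 0.55 rad (about 60 to 155 mm at its free edge), still (under 0.08 rad/s), the bolt drawn at least 32 mm, with the fingers still holding the gate or its bolt (contact force over 1 N) against the closing spring (value of joint gate_hinge between 0.2 and 0.55 rad and velocity of joint gate_hinge between -0.08 and 0.08 rad/s and value of joint bolt_draw above 0.032 m and contact force between the fingers and gate above 1 N); the arm keeps its last pose, push and grip.
It fails at once if the bolt is forced against the keeper with more than 40 N (contact force between bolt and keeper above 40 N).
It fails at once if a tool or another thing on the bench or in the pen is moved more than 30 mm (distance of any of blank, oil_tin, gouge_a, gouge_b, mallet_head, oilstone, mug from where it was at the start of the episode above 0.03 m).
It also fails if it takes over 35 s, if anything falls off the work surface, if the arm or the gripper's body presses on something with over 40 N, if the wrist force passes 120 N, or if a joint passes its speed limit or range.

## Working session

There is one attempt and no reset: what is moved stays moved. The work goes in short steps, Python scripts to look and compute and a tool call to move; the robot and the scene stay as the last step left them, time stands still between calls to the robot, and variables do not carry over. Pictures are saved under pics/ and viewed, about 8 in all and at most 12, crops included, and the job is handed in when it is done.

Besides the shell and the picture viewer there is one more tool, called after "Emit:" as a command line: name --argument value ..., lists and objects as JSON in quotes. jog_arm: Moves the arm, as the interface text tells. Its arguments: {"type":"object","properties":{"deltas":{"type":"array","items":{"type":"array"}}},"required":["deltas"]}

```bash
mkdir -p pics; cat > h.py <<'E'
import numpy as np, cv2
from rig import arm, cams, models
def cam(n):
    m=cams.camera_model(n); K=np.array(m["mtx"])
    if "extrinsics" in m: T=np.array(m["extrinsics"])
    else:
        o=arm.get_obs(); W=np.eye(4); W[:3,:3]=o["tcp_rot"]; W[:3,3]=o["eef_pos"]; T=W@np.array(m["T_tool_cam"])
    return K,T,m.get("dist",m.get("distortion"))
def ray(n,uv):
    K,T,_=cam(n); d=np.linalg.inv(K)@[uv[0],uv[1],1]; d=T[:3,:3]@(d*[1,-1,-1]); return T[:3,3],d/np.linalg.norm(d)
def onz(n,uv,z):
    o,d=ray(n,uv); return o+d*(z-o[2])/d[2]
def tri(rs):
    A=sum(np.eye(3)-np.outer(d,d) for o,d in rs); b=sum((np.eye(3)-np.outer(d,d))@o for o,d in rs); return np.linalg.solve(A,b)
def snap(n,f=None):
    im=cams.get_image(n)
    if f: cv2.imwrite("pics/"+f,im[:,:,::-1])
    return im
E
python3 - <<'E'
from h import *
np.set_printoptions(precision=4,suppress=True)
ims=[snap(n) for n in("scene","side")]
cv2.imwrite("pics/a.png",cv2.resize(np.vstack([i[:,:,::-1] for i in ims]),(448,672))[:,:] if 0 else ims[0][:,:,::-1]); cv2.imwrite("pics/b.png",ims[1][:,:,::-1])
for n in("scene","side"):
    print(n,list(cams.camera_model(n)),cam(n)[1][:3,3])
    for l in("knob","keeper_lip","hinge","pen","bolt"):
        for r in models.landmark_of(l,n)[:2]: print(l,np.round(r["uv"],1),round(r["conf"],2))
o=arm.get_obs(); print(o["t"],o["eef_pos"],o["tcp_rot"],o["grip_width"],arm.nose_length)
E
```

```text
scene ['mtx', 'extrinsics'] [0.8841 0.5951 1.0186]
knob [281.2 196. ] 0.76
keeper_lip [257.1 193.1] 0.61
hinge [327.  279.6] 0.61
pen [288.5 267.7] 0.6
bolt [279.6 220.1] 0.62
side ['mtx', 'extrinsics'] [ 0.0936 -0.4695  0.8568]
knob [377.7 243.6] 0.59
keeper_lip [394.2 426.9] 0.27
hinge [309.2 201.9] 0.69
pen [349.6 284.5] 0.87
bolt [373.2 270.1] 0.64
0.6 [0.1863 0.6227 0.2326] [[-0.958   0.2867 -0.0001]
 [ 0.2867  0.958  -0.    ]
 [ 0.0001 -0.     -1.    ]] 0.09288501186191957 0.014
```

View pics/a.png

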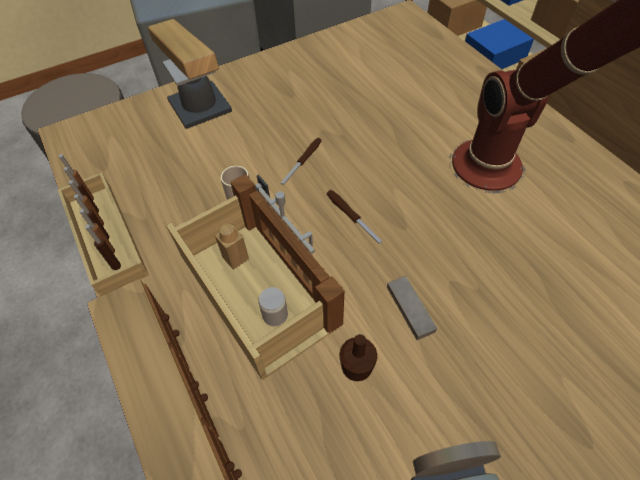

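View pics/b.png

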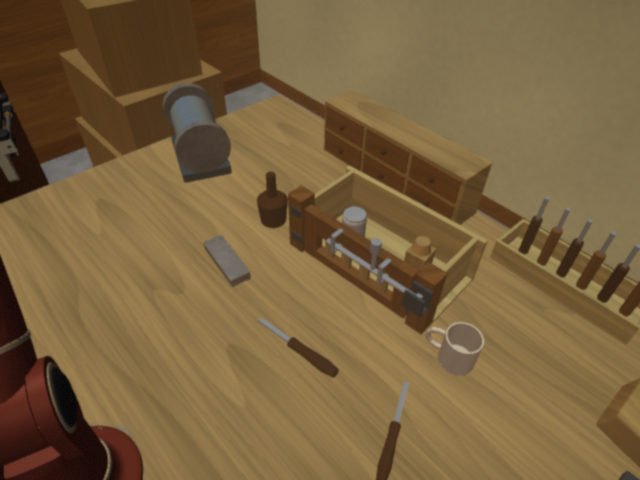

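```bash
python3 - <<'E'
from h import *
np.set_printoptions(precision=4,suppress=True)
S={"knob":[(281.2,196),(377.7,243.6),.187],"hinge":[(327,279.6),(309.2,201.9),.150],"pen":[(288.5,267.7),(349.6,284.5),0],"bolt":[(279.6,220.1),(373.2,270.1),.12],"lip":[(257.1,193.1),(394.2,426.9),.112]}
for k,(a,b,z) in S.items(): print(k,tri([ray("scene",a),ray("side",b)]),onz("scene",a,z),onz("side",b,z))
E
```

```text
knob [ 0.6326 -0.0545  0.1944] [ 0.6277 -0.0572  0.187 ] [ 0.6423 -0.0516  0.187 ]
hinge [0.6446 0.1653 0.1555] [0.6391 0.1659 0.15  ] [0.6533 0.1675 0.15  ]
pen [ 0.6557  0.0146 -0.0052] [0.6621 0.0127 0.    ] [0.6461 0.0151 0.    ]
bolt [ 0.6411 -0.0521  0.1101] [ 0.6445 -0.0459  0.12  ] [ 0.6329 -0.0571  0.12  ]
lip [ 0.5583 -0.2881 -0.0956] [ 0.6518 -0.1555  0.112 ] [ 0.4186 -0.3073  0.112 ]
```

The scene view shows the knob at about (281,198) with the shut gate between its posts. The side view shows the knob at about (376,245), the keeper at (418,292) and the hinge post at (300,215). The knob and hinge fixes agree with the picture, but the side view's keeper_lip report at (394,427) is wrong. I'm moving towards a spot above the knob now.

Emit:
jog_arm --deltas '[[-1,[-0.02,-0.02,-0.05],-0.1],[-1,[-0.06,-0.055,-0.097],-0.2],[-1,[-0.11,-0.095,-0.097],-0.3],[-1,[-0.155,-0.135,-0.097],-0.36],[-1,[-0.2,-0.172,-0.097],-0.36]]'

```text
t: 1.23
eef_pos: [0.3288, 0.4, 0.3302]
tcp_rot: [[-0.998, -0.07, 0.001], [-0.07, 0.998, 0.001], [-0.001, 0.001, -1.0]]
force: [0.2, 0.8, -0.8]
grip_width: 0.0933
```

```bash
python3 - <<'E'
from h import *
np.set_printoptions(precision=4,suppress=True)
o=arm.get_obs(); print(o["t"],o["eef_pos"],o["tcp_rot"],o["qpos"]); print(np.array(cams.camera_model("wrist")["T_tool_cam"]))
t=np.array([.62,-.055,.33]); print(o["tcp_rot"].T@(t-o["eef_pos"]))
E
```

```text
1.225 [0.3288 0.4    0.3302] [[-0.9976 -0.0696  0.001 ]
 [-0.0696  0.9976  0.001 ]
 [-0.001   0.0009 -1.    ]] [-0.878   0.3215 -0.0656  1.6433  0.0227  1.1762  0.6915]
[[-0.0005  0.9633  0.2684  0.0735]
 [ 1.      0.0006 -0.0003 -0.0003]
 [-0.0005  0.2684 -0.9633 -0.1506]
 [ 0.      0.      0.      1.    ]]
[-0.2588 -0.4742  0.    ]
```

Emit:
jog_arm --deltas '[[-1,[-0.02,-0.045,0],0],[-1,[-0.047,-0.095,0],0],[-1,[-0.075,-0.145,0],0],[-1,[-0.105,-0.195,0],0],[-1,[-0.13,-0.24,0],0]]'

```text
t: 1.85
eef_pos: [0.4752, 0.1694, 0.33]
tcp_rot: [[-0.998, -0.068, 0.001], [-0.068, 0.998, 0.0], [-0.001, 0.0, -1.0]]
force: [1.6, 0.6, 0.1]
grip_width: 0.0931
```

Emit:
jog_arm --deltas '[[-1,[-0.027,-0.05,0],0],[-1,[-0.054,-0.1,0],0],[-1,[-0.08,-0.15,0],0],[-1,[-0.105,-0.2,0],0],[-1,[-0.129,-0.234,0],0]]'

```text
t: 2.48
eef_pos: [0.6196, -0.0564, 0.3298]
tcp_rot: [[-0.998, -0.066, 0.0], [-0.066, 0.998, -0.001], [-0.0, -0.001, -1.0]]
force: [1.0, -0.3, 1.2]
grip_width: 0.0927
```

Emit:
jog_arm --deltas '[[-1,[0,0,0],0],[-1,[0,0,0],0]]'

```text
t: 2.72
eef_pos: [0.6187, -0.0519, 0.3295]
tcp_rot: [[-0.998, -0.07, -0.001], [-0.07, 0.998, 0.001], [0.001, 0.001, -1.0]]
force: [0.4, 0.1, -0.4]
grip_width: 0.0933
```

```bash
python3 - <<'E'
from h import *
np.set_printoptions(precision=4,suppress=True)
o=arm.get_obs(); print(o["t"],o["eef_pos"],o["tcp_rot"],o["qpos"],o["force"])
snap("wrist","c.png")
for l,z in(("knob",.187),("keeper_lip",.112),("hinge",.15),("pen",0),("bolt",.12)):
    for r in models.landmark_of(l,"wrist")[:2]: print(l,np.round(r["uv"],1),round(r["conf"],2),onz("wrist",r["uv"],z))
for r in models.silhouettes("knob","wrist")[:2]: ys,xs=np.where(r["mask"]); print("sil",r["conf"],xs.min(),xs.max(),ys.min(),ys.max())
E
```

```text
2.725 [ 0.6187 -0.0519  0.3295] [[-0.9975 -0.0703 -0.0007]
 [-0.0703  0.9975  0.0013]
 [ 0.0006  0.0014 -1.    ]] [-0.0286  0.5011  0.1329  1.359  -0.0677  1.2865  1.7484] [ 0.3976  0.0988 -0.4032]
knob [315.9 249.4] 0.56 [ 0.6324 -0.053   0.187 ]
knob [227.5 235.8] 0.48 [ 0.6255 -0.1306  0.187 ]
keeper_lip [226.8 232.6] 0.88 [ 0.6426 -0.1504  0.112 ]
keeper_lip [354.9  60.6] 0.44 [ 0.4635 -0.0279  0.112 ]
hinge [147.   74.1] 0.72 [ 0.4955 -0.2102  0.15  ]
hinge [531.  263.4] 0.61 [0.6429 0.1634 0.15  ]
pen [360.4 235. ] 0.75 [0.6623 0.0104 0.    ]
bolt [317.9 234.3] 0.76 [ 0.6356 -0.0522  0.12  ]
sil 0.97 204 436 225 266
sil 0.62 95 182 0 140
```

View pics/c.png

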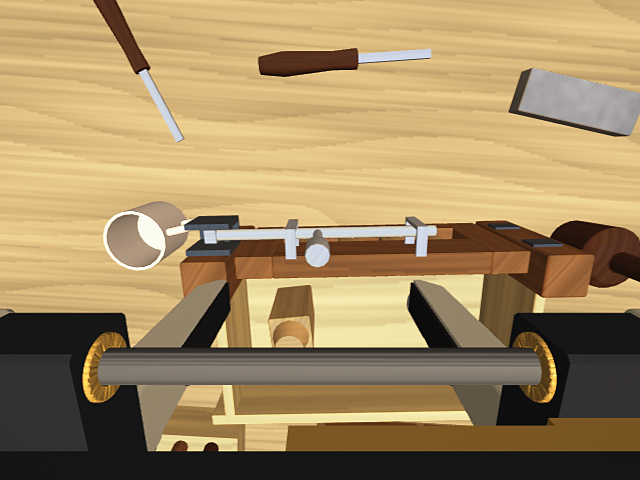

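The wrist view shows the knob's middle at about (317,249), the keeper on the left at (212,236), the shaft running (215,236) to (430,230), and the hinge post at (530,265). The knob's world position, (0.632, -0.053), agrees with the fixed cameras. The second knob report and the first hinge report are false. The pen's yaw is about 0.1 rad, so I'm going down over the knob.

Emit:
jog_arm --deltas '[[-1,[-0.007,-0.001,0.035],-0.015],[-1,[-0.0136,-0.002,0.075],-0.03],[-1,[-0.0136,-0.002,0.11],-0.03],[-1,[-0.0136,-0.002,0.135],-0.03],[-1,[-0.0136,-0.002,0.147],-0.03]]'

```text
t: 3.7
eef_pos: [0.6319, -0.0538, 0.1812]
tcp_rot: [[-0.995, -0.1, -0.002], [-0.1, 0.995, 0.0], [0.002, 0.0, -1.0]]
force: [0.1, -0.5, -0.3]
grip_width: 0.093
```

Emit:
jog_arm --deltas '[[-1,[0,0,0],0],[-1,[0,0,0],0]]'

```text
t: 3.95
eef_pos: [0.6335, -0.0542, 0.184]
tcp_rot: [[-0.995, -0.099, 0.003], [-0.099, 0.995, -0.0], [-0.003, -0.001, -1.0]]
force: [0.6, 0.3, -0.9]
grip_width: 0.0931
```

```bash
python3 - <<'E'
from h import *
np.set_printoptions(precision=4,suppress=True)
o=arm.get_obs(); print(o["t"],o["eef_pos"],o["tcp_rot"][:,1],o["force"])
snap("wrist","d.png"); 
for r in models.landmark_of("knob","wrist")[:2]: print(np.round(r["uv"],1),round(r["conf"],2),onz("wrist",r["uv"],.187),o["tcp_rot"].T@(onz("wrist",r["uv"],.187)-o["eef_pos"]))
E
```

```text
3.95 [ 0.6335 -0.0542  0.184 ] [-0.0992  0.9951 -0.0005] [ 0.6078  0.2793 -0.8564]
[73.3  8.9] 0.75 [ 0.5205 -0.1571  0.187 ] [ 0.1227 -0.0912 -0.0032]
[317.4 306.5] 0.72 [ 0.6316 -0.0555  0.187 ] [ 0.0021 -0.0011 -0.003 ]
```

View pics/d.png

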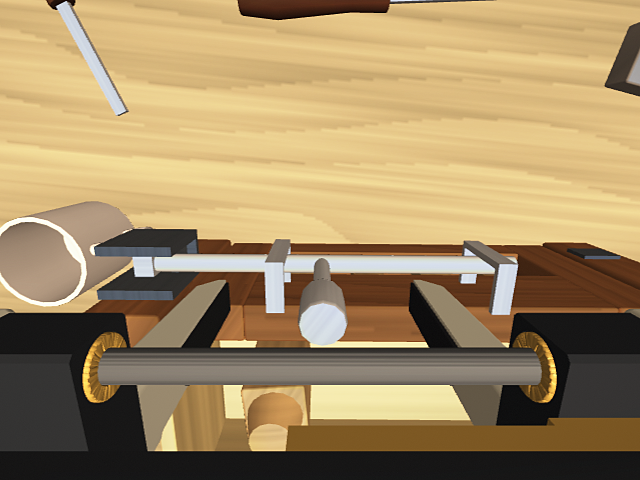

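The view shows the knob, with its middle at (317,306) and its top at (323,323), midway between the fingers. The shaft lies level in the picture, so the yaw fits. Next I close on it.

Emit:
jog_arm --deltas '[[0,[0.0015,-0.001,0],0],[1,[0.0015,-0.001,0],0],[1,[0.0015,-0.001,0],0],[1,[0.0015,-0.001,0],0],[1,[0.0015,-0.001,0],0]]'

```text
t: 4.68
eef_pos: [0.6313, -0.0553, 0.1826]
tcp_rot: [[-0.995, -0.099, -0.0], [-0.099, 0.995, -0.0], [0.0, -0.0, -1.0]]
force: [0.3, -0.3, -0.5]
grip_width: 0.0477
```

Emit:
jog_arm --deltas '[[1,[0,0,0],0],[1,[0,0,0],0],[1,[0,0,0],0]]'

```text
t: 5.05
eef_pos: [0.6313, -0.0548, 0.1826]
tcp_rot: [[-0.995, -0.099, -0.0], [-0.099, 0.995, 0.001], [0.0, 0.001, -1.0]]
force: [0.1, 1.0, -0.5]
grip_width: 0.0215
```

Emit:
jog_arm --deltas '[[1,[0,0,0],0],[1,[0,0,0],0],[1,[0,0,-0.006],0],[1,[0,0,-0.012],0],[1,[0,0,-0.0165],0]]'

```text
t: 5.68
eef_pos: [0.6312, -0.0552, 0.1995]
tcp_rot: [[-0.995, -0.099, -0.0], [-0.099, 0.995, 0.0], [0.0, 0.0, -1.0]]
force: [-0.2, 1.3, -1.9]
grip_width: 0.0216
```

Emit:
jog_arm --deltas '[[1,[0,0,0],0],[1,[0,0,0],0]]'

```text
t: 5.92
eef_pos: [0.6312, -0.0554, 0.1991]
tcp_rot: [[-0.995, -0.099, -0.0], [-0.099, 0.995, -0.0], [0.0, -0.0, -1.0]]
force: [-0.4, 0.8, -2.4]
grip_width: 0.0217
```

```bash
python3 - <<'E'
from h import *
np.set_printoptions(precision=4,suppress=True)
o=arm.get_obs(); print(o["t"],o["eef_pos"],o["tcp_rot"][:,1],o["force"],o["ft_torque"],o["grip_width"])
a=snap("side"); b=snap("wrist")
c=cv2.resize(a[200:340,300:470,::-1],(480,395),interpolation=2)
cv2.imwrite("pics/e.png",np.vstack([c,cv2.resize(b[180:380,60:540,::-1],(480,200))]))
E
```

```text
5.925 [ 0.6312 -0.0554  0.1991] [-0.0989  0.9951 -0.0001] [-0.4498  0.8248 -2.4467] [ 0.2952 -0.0967 -0.0281] 0.021734702494600827
```

View pics/e.png

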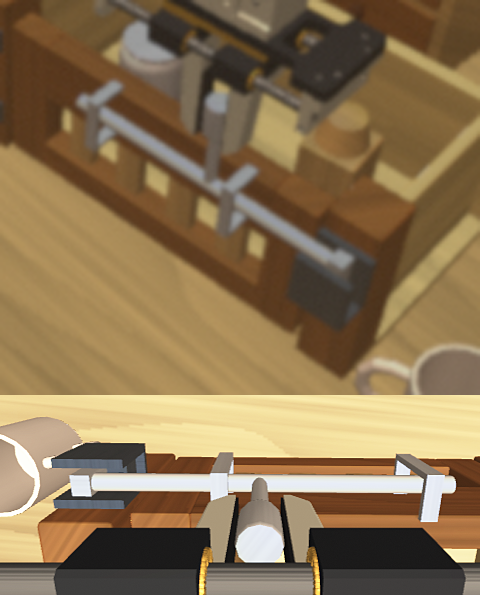

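The knob sits between the pads, and the shaft is raised in its guides with the nose up at the trough's top. The −2.4 N on the wrist fits the bolt's weight. Drawing it along tool +y.

Emit:
jog_arm --deltas '[[1,[0,0.004,0],0],[1,[0,0.009,0],0],[1,[0,0.014,0],0],[1,[0,0.02,0],0],[1,[0,0.026,0],0]]'

```text
t: 6.65
eef_pos: [0.6288, -0.029, 0.1992]
tcp_rot: [[-0.995, -0.099, 0.0], [-0.099, 0.995, -0.0], [-0.0, -0.0, -1.0]]
force: [2.7, -1.1, -3.1]
grip_width: 0.0217
```

Emit:
jog_arm --deltas '[[1,[0,0.006,0],0],[1,[0,0.012,0],0],[1,[0,0.018,0],0],[1,[0,0.0245,0],0],[1,[0,0.0245,0],0]]'

```text
t: 7.28
eef_pos: [0.6264, -0.0032, 0.1992]
tcp_rot: [[-0.995, -0.101, 0.0], [-0.101, 0.995, 0.002], [-0.0, 0.002, -1.0]]
force: [2.6, 1.6, -2.7]
grip_width: 0.0213
```

```bash
python3 - <<'E'
from h import *
np.set_printoptions(precision=4,suppress=True)
o=arm.get_obs(); print(o["t"],o["eef_pos"],o["tcp_rot"][:,1],o["force"],o["ft_torque"],o["grip_width"])
b=snap("wrist"); a=snap("side")
c=cv2.resize(a[200:340,300:470,::-1],(480,395),interpolation=2)
cv2.imwrite("pics/f.png",np.vstack([c,cv2.resize(b[180:380,60:540,::-1],(480,200))]))
E
```

```text
7.275 [ 0.6264 -0.0032  0.1992] [-0.1006  0.9949  0.0019] [ 2.5967  1.5904 -2.7262] [ 0.2269 -0.3698 -0.0185] 0.021289985159790446
```

View pics/f.png

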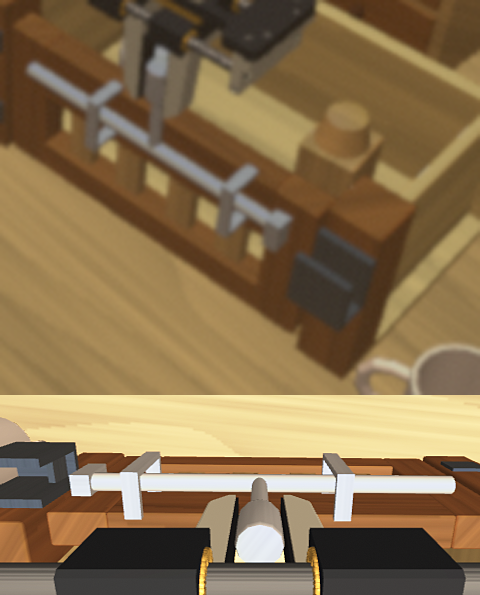

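The nose now stands clear of the keeper on the gate side: travel is about 51 mm and the forces are small. Swinging the gate along an arc about the hinge, turning the tool with it.

Emit:
jog_arm --deltas '[[1,[0.006,0.001,0],0.037],[1,[0.012,0.0025,0],0.073],[1,[0.018,0.0043,0],0.11],[1,[0.024,0.006,0],0.147],[1,[0.03,0.008,0],0.183]]'

```text
t: 8.0
eef_pos: [0.5956, -0.0002, 0.1994]
tcp_rot: [[-0.996, 0.086, 0.001], [0.086, 0.996, -0.0], [-0.001, -0.0, -1.0]]
force: [5.0, 0.9, -1.9]
grip_width: 0.0214
```

Emit:
jog_arm --deltas '[[1,[0.006,0.001,0],0.037],[1,[0.012,0.0025,0],0.073],[1,[0.018,0.0043,0],0.11],[1,[0.0246,0.0064,0],0.15],[1,[0.0246,0.0064,0],0.15]]'

```text
t: 8.62
eef_pos: [0.5713, 0.0082, 0.1992]
tcp_rot: [[-0.973, 0.232, 0.0], [0.232, 0.973, -0.001], [-0.0, -0.001, -1.0]]
force: [4.6, -0.6, -2.9]
grip_width: 0.0218
```

Emit:
jog_arm --deltas '[[1,[0,0,0],0],[1,[0,0,0],0],[1,[0,0,0],0],[1,[0,0,0],0]]'

```text
t: 9.12
eef_pos: [0.5717, 0.0079, 0.1991]
tcp_rot: [[-0.973, 0.232, 0.0], [0.232, 0.973, -0.0], [-0.0, -0.0, -1.0]]
force: [5.4, -1.7, -2.0]
grip_width: 0.0213
```

```bash
python3 - <<'E'
from h import *
np.set_printoptions(precision=4,suppress=True)
o=arm.get_obs(); print(o["t"],o["eef_pos"],o["tcp_rot"][:,1],o["force"],o["ft_torque"],o["grip_width"],abs(o["joint_velocities"]).max())
b=snap("wrist"); a=snap("side")
c=cv2.resize(a[180:350,240:480,::-1],(560,395),interpolation=2)
cv2.imwrite("pics/g.png",np.vstack([c,cv2.resize(b[180:380,60:540,::-1],(560,200))]))
for n in("side","scene"):
    if n=="scene": snap(n)
    for r in models.landmark_of("knob",n)[:1]: print(n,r["uv"],onz(n,r["uv"],.2035),r["conf"])
E
```

```text
9.125 [0.5717 0.0079 0.1991] [ 0.2321  0.9727 -0.0004] [ 5.36   -1.7337 -1.9644] [-0.1354 -0.9985 -0.026 ] 0.0212744730319986 0.0014474936926346194
side [334.1, 239.4] [0.5728 0.002  0.2035] 0.92
scene [275.2, 316.1] [0.7778 0.2099 0.2035] 0.72
```

View pics/g.png

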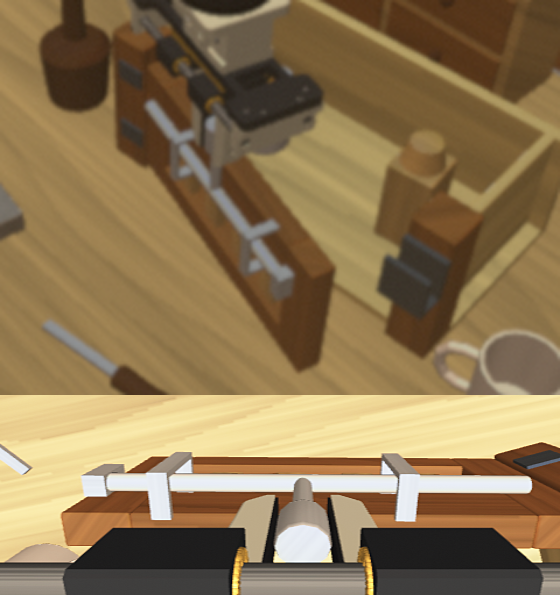

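The gate stands ajar at about 0.33 rad and the shaft is still level in the tool's view. The bolt is drawn, the arm is still, and the wrist carries about 5 N, as expected from the spring. Handing in.

```bash
python3 - <<'E'
from h import *
print(arm.finish_job()); o=arm.get_obs(); print(o["t"],o["eef_pos"],o["force"],o["grip_width"])
E
```

```text
the job is handed in; nothing more can be done
None
the job is handed in; nothing more can be done
```

The gate is open by about a hand's breadth and the arm is still holding it by the bolt's knob. The job was handed in after about 9.2 s on the robot's clock, and no verdict was reported.

I gripped the knob and lifted the bolt 16.5 mm over the keeper's lip. I drew it back about 51 mm towards the hinge, then swung the gate in an arc about the hinge, turning the gripper with it.

**Last checks before handing in:**
- **Gate:** it stood at about 0.33 rad, worked out from how far the gripper had turned. The bolt's shaft still lay level in the wrist picture, so the gate had followed.
- **Stillness and grip:** joint speeds were about 0.001 rad/s. The grip was 21.3 mm wide on the 22 mm knob.
- **Forces:** the wrist carried about 5.4 N, close to the roughly 5 N the spring should give. The readings after each move stayed at about that level or below. I could not read the bolt-to-keeper force directly.
- **Other things:** the blank, gouge, mallet and mug in the last pictures looked to be where they started. I did not measure any of them, and I did not check the oil tin, oilstone or second gouge at the end.

**Checks that disagreed:**
- At the end, the scene camera's network placed the knob at (0.78, 0.21), which is clearly wrong. The side camera placed it at (0.573, 0.002), within 6 mm of the gripper.
- Early reports of the keeper lip from the side camera, and of a second knob and a second hinge from the wrist camera, were also false. I left them out.

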